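# Click the tally counter up to its yellow rib

## Robot

A 6-joint arm with a two-finger parallel gripper is mounted at the origin on a cart in front of the work surface, level with it; the furniture and walls round the work are solid. World frame = base frame: x ahead of the robot, y to its left, z up, the work surface at z = 0. Lengths are in m, angles in degrees, forces in N, time in s.
With the tool pointing down it reaches from about 0.3 to 0.75 m from the base axis. Payload 8.5 kg.
Tool frame: the origin (TCP) lies midway between the tips of the shut fingers; the grasp point (between the pads) lies 19 mm behind it (env.tcp_to_grasp is the z of the grasp point in the tool frame, in m); z points along the fingers, y is the line along which they close (so a half turn about z gives the same grasp; the last joint's range is limited). The gripper opens to 85 mm and grips with 20 to 120 N. Pads are 22 mm wide; open, the fingers measure 114 mm over their backs; the gripper's body (76 mm by 85 mm) begins 54 mm behind the grasp point. The pads swing forward as they close: fully open they stand 13 mm farther back than shut.
Start: joints at [-84.643, 21.807, 74.336, -0, 83.858, -12.336], TCP at [0.167, -0.524, 0.231] pointing down, gripper open.
Joint ranges: [-178.18, 178.18], [-50.72, 133.34], [12.68, 142.11], [-81.47, 261.47], [9.98, 163.14], [-165.26, 165.26]. Speed limits (degrees/s): [136.94, 136.94, 180, 180, 180, 180].

## Interface

Orientations are given as a 3x3 rotation matrix whose columns are the frame's x, y, z axes.
In Python, from rig import env, imaging, job, models gives the robot as it stands. The module is installed in compiled form; this text tells all that it offers.
- The arm moves only by the tool jog_arm, never from a script. Its argument "plan" is text: rows parted by semicolons, each of 7 numbers parted by spaces: the turn, a rotation vector about the tool's x, y, z in degrees, then the shift along the tool's x, y, z in cm, then the closure in counts, from 0 (fully open) to 255 (shut). In form: rx ry rz x y z claw; .... A call has 1 to 10 rows; each row shifts and turns the commanded pose from where the row before left it, along the tool's axes as they then stand; what a row does not reach is not made up. A row lasts 1/12 s, in which the tool goes at most 41.7 mm and 7.16 degrees, less where a joint would pass 70% of its speed; a pose out of reach is approached as far as the arm can. A call with a gripper value outside its range is refused whole. The fingers move at their own pace and stop on an object; "grip_force" is the grip in N (left out, the last holds). Time passes only in rows, so rows that do not move let the fingers close. It gives the time, the measured TCP pose, the force, the opening and the grip force at its end, in the units of the state.
- env.observe(): the state, without advancing time (a new reading comes with each control period).
- imaging.get_image(name): name is "scene" or "side" or "wrist"; returns a dict with "pixels" (400x640x3 uint8, red, green, blue), "depth" (400x640 float32, m along the optical axis (not along the pixel's ray), 0 where there is no reading), "fov_y" (degrees; the focal length in pixels is half the picture's height over the tangent of half this angle, whatever the lens; pixels are square), "cx", "cy" (the principal point, pixels), "world_from_camera" (4x4, takes a point from camera to world coordinates). Camera axes: x right, y down, z forward; pixel columns grow to the right and rows downward; lengths in m; the calibration is good to about 2 mm. A picture is of the moment at which its call begins.
- job.close_job(): hands the job in; it is judged then, once.
Trained networks look in the newest picture that a camera, given by its name, has taken for a name from the list of things; names that differ only in an ending like _2 or _b are one class to them, and where a whole thing is asked for, a point or a joint stands for the part that bears it (a point fixed in the world has none). Each returns a list of dicts, best first, with "confidence" (0 to 1); they miss things now and then, are a little off and sometimes report something else, mostly with a low value. They report only what shows in the picture. A call takes as long as a camera call.
- models.outline_of(camera, query): "region" (400x640 bool, what is visible of it) and "bbox" ([centre column, centre row, width, height] in pixels, round what is visible of it).
- models.tip_of(camera, query): "at" ([column, row] in pixels: a listed point, or the origin of a listed thing).
The state is a dict: "time_s": time; "q": joint angles; "qvel": joint speeds; "joint_efforts": joint torques, N m; "position": TCP position; "tool_rot": TCP orientation; "ft_force": force on the tool from outside, world axes, zero at the start; "wrist_torque": the same for the moment, N m; "grip_width": finger opening in m; "gripper_force": force on a finger pad.
Only numpy, scipy, OpenCV 4.12 (cv2) and the standard library are available. Lean on these libraries where they do the work, as an engineer would, in place of code of your own. Each camera call takes 0.05 s, during which the arm holds its last target. There are 200 camera calls.

## Task

Bring the tally counter on the plywood board up to its full-box mark: flick the top rib of its thumbwheel away from the robot with a fingertip, one click at a time, until the yellow rib stands straight up in line with the white pointers and has clicked in. Do not run past yellow or turn the wheel the other way round. Flick gently, leave the counter standing where it is, pick nothing up and do not disturb the things around it.

Things in the scene. Friction and masses are not known exactly. Their poses are not given: they have to be found in the camera images.
- board: Fixed plywood board, 425 x 335 x 12 mm, laid over the bins; its top is at z = 0.0565, the bin dividers beside it reach 0.043. Origin at the centre of its underside.
- counter: Tally counter, loose, 1.5 kg, rubber feet, on the board. Grey base 116 x 94 x 14 mm; two black cheeks (y = 32 to 40 mm either side) 78 mm high with white pointer fins up to 90 mm; thumbwheel between them. Origin: centre of the underside. x: the way the wheel's top advances (away from the robot, within 0.45 rad), y: along the axle, z: up.
- counter_axle (a point): Centre of the wheel: on the axle, midway between the cheeks, 60 mm above the counter's underside. Wheel: grey drum 60 mm across, 40 mm wide, with eight radial ribs 45 degrees apart, each 5 mm thick, 38 mm wide, standing out 16 mm to a radius of 46 mm.
- wheel_top (a point): Fixed point of the counter, 46 mm above the axle: the edge of whichever rib stands straight up. A shut fingertip let down on the robot's side of that rib, 9 mm below this point, and moved to the counter's +x pushes the rib over some 35 degrees, then slides off over it: one straight stroke, its leading face ended about 25 mm past this point, makes one click.
- yellow_tip (a point): Middle of the outer edge of the yellow rib, 46 mm from the axle; it turns with the wheel.
- wheel (a joint): Turn of the wheel (rad): 0 with the yellow rib straight up, growing as its top moves to the counter's +x. A detent rests it at multiples of 0.785 with one rib up; past half way it clicks on by itself in 0.5 s. It starts 2 to 4 clicks short. The upright rib tells the clicks left: white 4, green 3, blue 2, red 1, yellow 0; three are black. 2 to 4 N at the edge.
- carton: Open printed carton of cutters, 168 x 78 x 116 mm, at the back of the board; origin at the centre of its underside. Leave alone.
- tape: Brown tape roll lying flat, 74 mm across, 25 mm high, at the back of the board; origin at the centre of its underside. Leave alone.
- pen: Marker pen with blue cap, 130 x 20 x 18 mm, lying on the board behind the counter; origin at the centre of its underside. Leave alone.
- pack: Blister card, 118 x 62 x 12 mm, in the bin to the right of the board; origin at the centre of its underside. Leave alone.
- pad: Grey desk calculator, 100 x 68 x 19 mm, in the bin to the right of the board; origin at the centre of its underside. Leave alone.
- roll: Thin brown tape roll lying flat, 74 mm across, 17 mm high, at the front left of the board; origin at the centre of its underside. Leave alone.

How it is judged (in metres and radians):
On the way:
1. the red rib, one click short of the mark, stands up (value of joint wheel between -0.985 and -0.585 rad), for 0.1 s.
At the end, for the whole second after the job is handed in: The yellow rib stands straight up within 7 degrees, the wheel at rest, and the counter stands upright on the board within 30 mm of where it was (value of joint wheel between -0.12 and 0.12 rad and velocity of joint wheel between -0.1 and 0.1 rad/s and distance of counter from where it was at the start of the episode below 0.03 m and angle between counter's own z axis and vertical below 0.05 rad); the robot touches nothing.
It fails at once if the wheel is run past the yellow rib, or turned round the other way (value of joint wheel above 0.6 rad or value of joint wheel below -3.85 rad).
It fails at once if the counter is lifted, tipped or shifted by more than 30 mm (distance of counter from where it was at the start of the episode above 0.03 m or height (world z) of counter above 0.068 m or angle between counter's own z axis and vertical above 0.15 rad).
It fails at once if the counter is pressed hard, with more than 40 N (contact force between the fingers and counter above 40 N).
It fails at once if the counter is worked with something other than the fingers (contact force between the arm and counter above 1 N).
It fails at once if a thing standing around is moved by more than 20 mm (distance of any of carton, tape, pen, roll, pack, pad from where it was at the start of the episode above 0.02 m).
It also fails if it takes over 58 s, if anything falls off the work surface, if the arm or the gripper's body presses on something with over 40 N, if the wrist force passes 120 N, or if a joint passes its speed limit or range.

## Working session

There is one attempt and no reset: what is moved stays moved. The work goes in short steps, Python scripts to look and compute and a tool call to move; the robot and the scene stay as the last step left them, time stands still between calls to the robot, and variables do not carry over. Pictures are saved under pics/ and viewed, at most 10 in all, crops included, and the job is handed in when it is done.

Besides the shell and the picture viewer there is one more tool, called after "Call:" in YAML: its name, and indented under it one key for each argument. jog_arm: Moves the arm, as the interface text tells. Its arguments: {"type":"object","properties":{"plan":{"type":"string"},"grip_force":{"type":"number"}},"required":["plan"]}

```bash
mkdir -p pics
cat > h.py <<'E'
import numpy as np, cv2
from rig import env, imaging, job, models
def world(im,u,v,d):
    f=200/np.tan(np.radians(im["fov_y"]/2))
    p=np.array([(u-im["cx"])/f*d,(v-im["cy"])/f*d,d,1.0])
    return (im["world_from_camera"]@p)[:3]
def at(im,u,v,r=1):
    p=im["depth"][int(v)-r:int(v)+r+1,int(u)-r:int(u)+r+1]; p=p[p>0]
    return world(im,u,v,np.median(p)) if len(p) else None
def cloud(im,m):
    v,u=np.nonzero(m&(im["depth"]>0)); d=im["depth"][v,u]
    f=200/np.tan(np.radians(im["fov_y"]/2))
    p=np.stack([(u-im["cx"])/f*d,(v-im["cy"])/f*d,d,np.ones_like(d)])
    return (im["world_from_camera"]@p)[:3].T
def save(im,n): cv2.imwrite(f"pics/{n}.png",im["pixels"][:,:,::-1])
E
python3 - <<'E'
from h import *
np.set_printoptions(precision=4,suppress=True)
ims=[]
for c in ("scene","side"):
    im=imaging.get_image(c); ims.append(im["pixels"])
    print(c,im["world_from_camera"][:3,3])
    for q in ("wheel_top","counter_axle","yellow_tip","counter"):
        for t in models.tip_of(c,q)[:1]: print(q,t["at"],t["confidence"],at(im,*t["at"]))
    o=models.outline_of(c,"counter")
    if o:
        P=cloud(im,o[0]["region"]); print(o[0]["bbox"],o[0]["confidence"],np.percentile(P,[1,50,99],axis=0))
cv2.imwrite("pics/a.png",cv2.resize(np.vstack(ims),(480,600))[:,:,::-1])
s=env.observe(); print(s["position"],s["tool_rot"],s["time_s"],s["grip_width"])
E
```

```text
scene [0.2644 0.4613 0.7978]
wheel_top [330.9, 204.9] 0.81 [0.5625 0.0495 0.1617]
counter_axle [330.8, 219.5] 0.79 [0.5518 0.0638 0.143 ]
yellow_tip [328.3, 238.8] 0.74 [0.5423 0.0832 0.114 ]
counter [330.8, 236.9] 0.97 [0.5387 0.0807 0.1202]
[332.0, 231.1, 76.3, 64.8] 0.88 [[ 0.503  -0.0102  0.0564]
 [ 0.5498  0.0628  0.1098]
 [ 0.6218  0.1005  0.1613]]
side [0.0636 0.5317 0.6518]
wheel_top [316.1, 203.4] 0.96 [0.5633 0.0486 0.1619]
counter_axle [319.7, 221.2] 0.95 [0.5413 0.0608 0.1364]
yellow_tip [318.7, 239.0] 0.55 [0.5278 0.0773 0.1091]
counter [317.2, 241.9] 0.6 [0.5295 0.0798 0.1023]
[318.0, 234.0, 70.3, 64.2] 0.95 [[ 0.5008 -0.0054  0.0568]
 [ 0.5437  0.0632  0.1007]
 [ 0.6134  0.0996  0.1604]]
[ 0.1672 -0.5239  0.2313] [[ 0.9527  0.3039  0.0001]
 [ 0.3039 -0.9527  0.0001]
 [ 0.0001 -0.     -1.    ]] 0.6 0.0854307116586823
```

View pics/a.png

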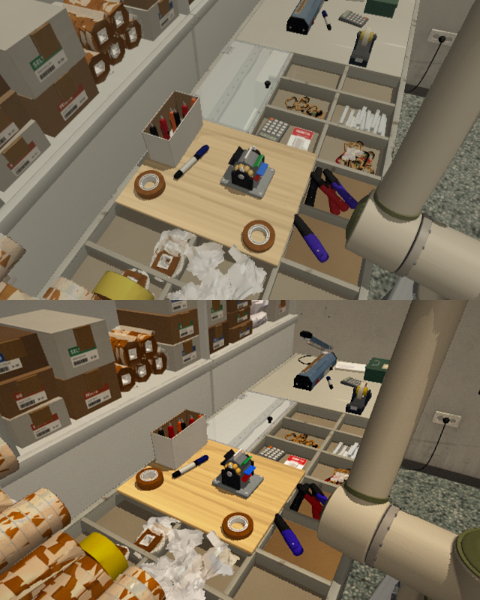

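The counter is at about x 0.56, y 0.05 with its wheel top at z 0.162, which matches the expected 0.1625. I'm moving to just short of it for a wrist view, shutting the gripper on the way.

Call:
jog_arm:
  plan: "0 0 0 2.3 -2.2 -0.5 255;0 0 0 2.3 -2.2 -0.5 255;0 0 0 2.3 -2.2 -0.5 255;0 0 0 2.3 -2.2 -0.5 255;0 0 0 2.3 -2.2 -0.5 255;0 0 0 2.3 -2.2 -0.5 255;0 0 0 2.3 -2.2 -0.5 255;0 0 0 2.3 -2.2 -0.5 255;0 0 0 2.3 -2.2 -0.5 255;0 0 0 2.3 -2.2 -0.5 255"

```text
time_s: 1.43
position: [0.3198, -0.243, 0.2817]
tool_rot: [[0.953, 0.304, 0.0], [0.304, -0.953, -0.0], [0.0, 0.0, -1.0]]
ft_force: [0.2, 0.2, 0.4]
grip_width: -0.0001
gripper_force: 0.0
```

Call:
jog_arm:
  plan: "0 0 0 2.3 -2.2 -0.2 255;0 0 0 2.3 -2.2 -0.2 255;0 0 0 2.3 -2.2 -0.2 255;0 0 0 2.3 -2.2 -0.2 255;0 0 0 2.3 -2.2 -0.2 255;0 0 0 2.3 -2.2 -0.2 255;0 0 0 2.3 -2.2 -0.2 255;0 0 0 2.3 -2.2 -0.2 255;0 0 0 2.3 -2.2 -0.2 255;0 0 0 0 0 0 255"

```text
time_s: 2.27
position: [0.4579, 0.0108, 0.2995]
tool_rot: [[0.951, 0.308, 0.001], [0.308, -0.951, 0.001], [0.001, -0.001, -1.0]]
ft_force: [-0.4, -0.2, 0.3]
grip_width: 0.0001
gripper_force: 0.0
```

Run:
```python
from h import *
np.set_printoptions(precision=4,suppress=True)
im=imaging.get_image("wrist"); save(im,"w1")
print(im["world_from_camera"])
for q in ("wheel_top","counter_axle","yellow_tip","counter"):
    for t in models.tip_of("wrist",q)[:1]: print(q,t["at"],t["confidence"],at(im,*t["at"]))
o=models.outline_of("wrist","counter")
if o:
    P=cloud(im,o[0]["region"]); print(o[0]["bbox"],o[0]["confidence"],np.percentile(P,[1,50,99],axis=0))
    B=P[(P[:,2]>.060)&(P[:,2]<.078)]; print(len(B),cv2.minAreaRect((B[:,:2]*1000).astype(np.float32)))
    T=P[P[:,2]>.125]; print(len(T),cv2.minAreaRect((T[:,:2]*1000).astype(np.float32)))
s=env.observe(); print(s["position"],s["tool_rot"],s["time_s"],s["grip_width"],s["ft_force"])
```

```text
[[ 0.308  -0.9004 -0.3071  0.5389]
 [-0.9514 -0.2915 -0.0994  0.0374]
 [-0.      0.3228 -0.9465  0.4426]
 [ 0.      0.      0.      1.    ]]
wheel_top [316.9, 73.9] 0.8 [0.565  0.0471 0.1625]
counter_axle [319.4, 76.5] 0.82 [0.5643 0.0445 0.1555]
counter [315.9, 83.6] 0.92 [0.5581 0.046  0.146 ]
[317.5, 79.3, 83.7, 107.5] 0.66 [[ 0.5073 -0.0039  0.0684]
 [ 0.5643  0.046   0.1298]
 [ 0.6251  0.0981  0.1629]]
2416 ((566.5867919921875, 46.51342010498047), (115.6563491821289, 94.22259521484375), 13.124446868896484)
4387 ((566.6656494140625, 46.93553161621094), (67.14640045166016, 83.30487060546875), 13.243184089660645)
[0.4561 0.0062 0.2994] [[ 0.9532  0.3024 -0.    ]
 [ 0.3024 -0.9532 -0.0001]
 [-0.      0.0001 -1.    ]] 2.5667 -0.00019224781394649947 [-0.3287  0.9115  0.5681]
```

View pics/w1.png

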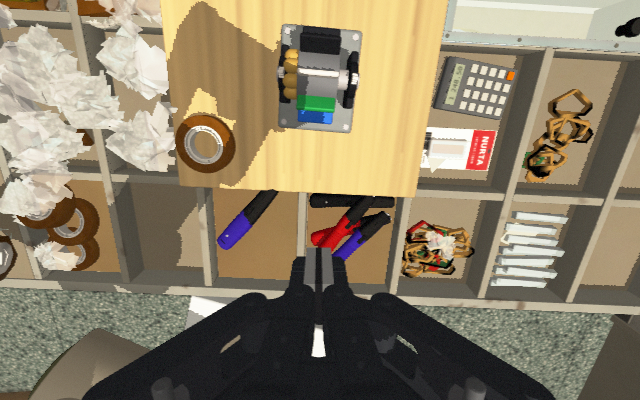

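The white rib is up (pixel 318,73), with green and blue following, so 4 clicks are left. The counter centre is (0.566, 0.047) at yaw 13.1°. The base fit gives 115.7 x 94.2 mm and wheel_top reads z 0.1625, so both check out. Next I align the yaw and come in on the robot's side, above the wheel.

Call:
jog_arm:
  plan: "0 0 4.5 0 0 0 255;0 0 0 2 -0.5 1.5 255;0 0 0 2 -0.5 2 255;0 0 0 2 -0.5 2 255;0 0 0 2 0 2 255;0 0 0 1.4 0 1.5 255;0 0 0 0 0 0.9 255;0 0 0 0 0 0 255;0 0 0 0 0 0 255;0 0 0 0 0 0 255"

```text
time_s: 3.4
position: [0.5442, 0.0426, 0.2016]
tool_rot: [[0.974, 0.228, 0.002], [0.228, -0.974, -0.0], [0.002, 0.001, -1.0]]
ft_force: [0.7, 0.3, 0.4]
grip_width: -0.0001
gripper_force: 0.0
```

```bash
cat > rel.py <<'E'
from h import *
def rel():
    s=env.observe(); a=np.radians(13.15); d=s["position"]-np.array([.566,.047,.1625])
    c=np.array([np.cos(a),np.sin(a)]); R=s["tool_rot"]
    print("t %.2f along %.1f side %.1f up %.1f mm yaw %.1f z %s F %s"%(s["time_s"],1e3*d[:2]@c,1e3*(d[1]*c[0]-d[0]*c[1]),1e3*d[2],np.degrees(np.arctan2(R[1,0],R[0,0])),np.round(R[:,2],3),np.round(s["ft_force"],1)))
E
python3 - <<'E'
from rel import *
rel()
im=imaging.get_image("wrist"); save(im,"w2")
for t in models.tip_of("wrist","wheel_top")[:1]: print(t["at"],t["confidence"],at(im,*t["at"]))
E
```

```text
t 3.40 along -22.2 side 0.6 up 39.1 mm yaw 13.2 z [ 0.002 -0.    -1.   ] F [0.7 0.3 0.4]
[319.1, 206.5] 0.55 [0.56468535 0.04719677 0.1625053 ]
```

View pics/w2.png

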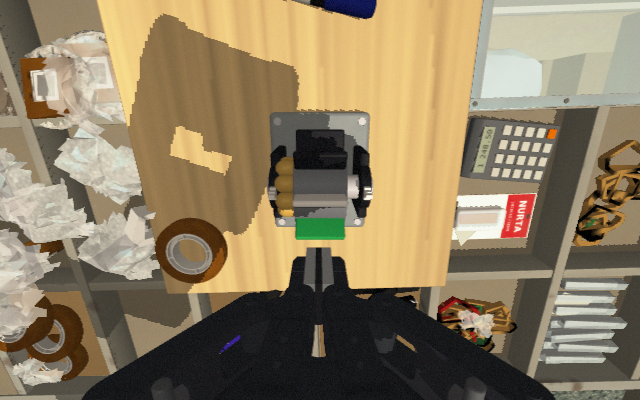

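The upright rib is white, shaded by the gripper at row ~206, with green next at row 228. The fingers are lined up with it and on the robot's side. I'll descend, then make the first slow stroke.

Call:
jog_arm:
  plan: "0 0 0 0 0 1.2 255;0 0 0 0 0 1.2 255;0 0 0 0 0 1.2 255;0 0 0 0 0 0.8 255;0 0 0 0 0 0.4 255;0 0 0 0 0 0 255;0 0 0 0 0 0 255;0 0 0 0 0 0 255"

```text
time_s: 4.17
position: [0.5449, 0.0431, 0.1531]
tool_rot: [[0.974, 0.228, 0.001], [0.228, -0.974, -0.0], [0.001, 0.0, -1.0]]
ft_force: [0.2, 0.3, 0.3]
grip_width: 0.0004
gripper_force: 0.0
```

```bash
python3 -c "
from rel import *
rel()"
```

```text
t 4.17 along -21.5 side 1.0 up -9.4 mm yaw 13.2 z [ 0.001 -0.    -1.   ] F [0.2 0.3 0.3]
```

Call:
jog_arm:
  plan: "0 0 0 0.4 0 0 255;0 0 0 0.4 0 0 255;0 0 0 0.4 0 0 255;0 0 0 0.4 0 0 255;0 0 0 0.4 0 0 255;0 0 0 0.4 0 0 255;0 0 0 0.4 0 0 255;0 0 0 0.4 0 0 255;0 0 0 0.4 0 0 255;0 0 0 0 0 0 255"

```text
time_s: 5.0
position: [0.5805, 0.0515, 0.1523]
tool_rot: [[0.974, 0.228, 0.001], [0.228, -0.974, 0.0], [0.001, 0.0, -1.0]]
ft_force: [-0.8, 0.6, -0.1]
grip_width: 0.0001
gripper_force: 0.0
```

Call:
jog_arm:
  plan: "0 0 0 0 0 -0.8 255;0 0 0 0 0 -1.2 255;0 0 0 0 0 -1.2 255;0 0 0 -1.2 0 -0.8 255;0 0 0 -1.2 0 0 255;0 0 0 -1.2 0 0 255;0 0 0 0 0 0 255;0 0 0 0 0 0 255;0 0 0 0 0 0 255"

```text
time_s: 5.75
position: [0.5451, 0.0431, 0.1928]
tool_rot: [[0.974, 0.228, 0.001], [0.228, -0.974, -0.0], [0.001, 0.0, -1.0]]
ft_force: [-0.3, -0.6, 0.3]
grip_width: -0.0001
gripper_force: 0.0
```

```bash
cat > chk.py <<'E'
from rel import *
import sys
rel()
p=[]
for c in ("scene","side"):
    im=imaging.get_image(c); p.append(cv2.resize(im["pixels"][190:280,270:390],(480,300),interpolation=cv2.INTER_CUBIC))
    for t in models.tip_of(c,"wheel_top")[:1]: print(c,t["at"],t["confidence"])
im=imaging.get_image("wrist")
o=models.outline_of("wrist","counter")
P=cloud(im,o[0]["region"]); B=P[(P[:,2]>.060)&(P[:,2]<.078)]; print(len(B),cv2.minAreaRect((B[:,:2]*1000).astype(np.float32)))
cv2.imwrite("pics/%s.png"%sys.argv[1],np.vstack(p)[:,:,::-1])
E
python3 chk.py c1
```

```text
t 5.75 along -21.2 side 1.0 up 30.3 mm yaw 13.2 z [ 0.001 -0.    -1.   ] F [-0.3 -0.6  0.3]
scene [331.1, 204.1] 0.96
3512 ((567.2522583007812, 46.89670181274414), (114.12312316894531, 93.91999816894531), 13.305930137634277)
```

View pics/c1.png

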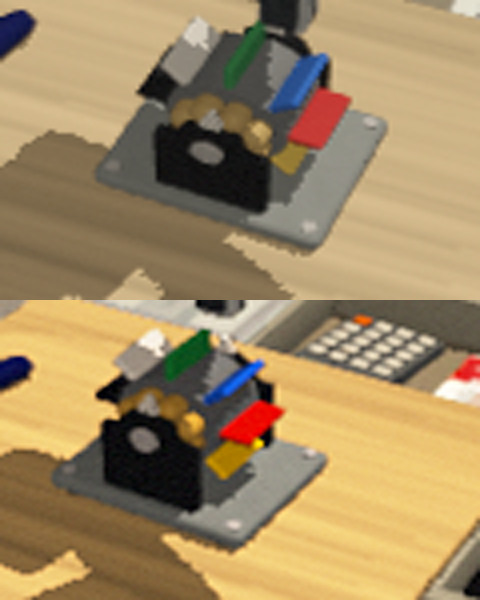

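That made exactly one click. Green is now upright (scene crop 245,55), white is over the far side, and blue, red and yellow follow. The counter hasn't moved. I'll repeat the stroke.

Call:
jog_arm:
  plan: "0 0 0 0 0 1.2 255;0 0 0 0 0 1.2 255;0 0 0 0 0 1.0 255;0 0 0 0 0 0.5 255;0 0 0 0 0 0 255;0 0 0 0 0 0 255;0 0 0 0 0 0 255"

```text
time_s: 6.63
position: [0.5449, 0.0431, 0.1539]
tool_rot: [[0.974, 0.228, 0.001], [0.228, -0.974, -0.0], [0.001, 0.0, -1.0]]
ft_force: [-0.1, 0.0, 0.4]
grip_width: 0.0
gripper_force: 0.0
```

Call:
jog_arm:
  plan: "0 0 0 0.4 0 0 255;0 0 0 0.4 0 0 255;0 0 0 0.4 0 0 255;0 0 0 0.4 0 0 255;0 0 0 0.4 0 0 255;0 0 0 0.4 0 0 255;0 0 0 0.4 0 0 255;0 0 0 0.4 0 0 255;0 0 0 0.4 0 0 255;0 0 0 0 0 0 255"

```text
time_s: 7.47
position: [0.5806, 0.0515, 0.1533]
tool_rot: [[0.974, 0.228, 0.001], [0.228, -0.974, 0.0], [0.001, 0.0, -1.0]]
ft_force: [-0.7, -0.1, -0.4]
grip_width: 0.0001
gripper_force: 0.0
```

Call:
jog_arm:
  plan: "0 0 0 0 0 -0.8 255;0 0 0 0 0 -1.2 255;0 0 0 0 0 -1.2 255;0 0 0 -1.2 0 -0.8 255;0 0 0 -1.2 0 0 255;0 0 0 -1.2 0 0 255;0 0 0 0 0 0 255;0 0 0 0 0 0 255;0 0 0 0 0 0 255"

```text
time_s: 8.22
position: [0.5451, 0.0431, 0.1938]
tool_rot: [[0.974, 0.228, 0.001], [0.228, -0.974, -0.0], [0.001, 0.0, -1.0]]
ft_force: [0.3, 0.3, 0.1]
grip_width: -0.0
gripper_force: 0.0
```

```bash
python3 chk.py c2
```

```text
t 8.22 along -21.2 side 1.0 up 31.3 mm yaw 13.2 z [ 0.001 -0.    -1.   ] F [0.3 0.3 0.1]
side [311.9, 202.0] 0.79
3571 ((566.9468994140625, 46.80162811279297), (114.66182708740234, 93.85995483398438), 13.248723983764648)
```

View pics/c2.png

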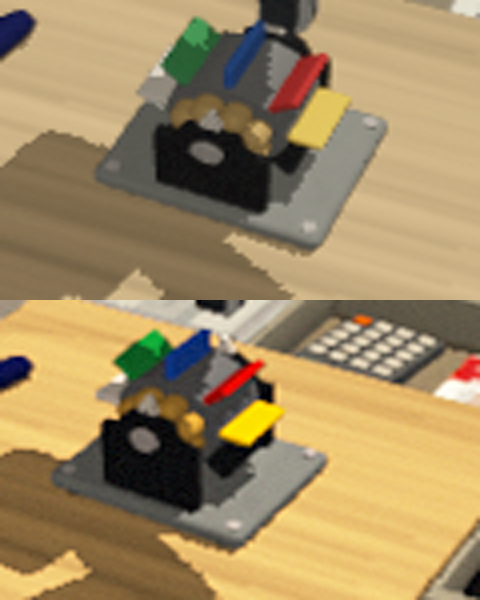

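Blue is upright now (crop 245,55), with red next and yellow after it. Two clicks are left and the counter is still in place.

Call:
jog_arm:
  plan: "0 0 0 0 0 1.2 255;0 0 0 0 0 1.2 255;0 0 0 0 0 1.1 255;0 0 0 0 0 0.5 255;0 0 0 0 0 0 255;0 0 0 0 0 0 255;0 0 0 0 0 0 255"

```text
time_s: 9.1
position: [0.5449, 0.0431, 0.154]
tool_rot: [[0.974, 0.228, 0.001], [0.228, -0.974, -0.0], [0.001, 0.0, -1.0]]
ft_force: [0.2, -0.4, 0.0]
grip_width: 0.0002
gripper_force: 0.0
```

Call:
jog_arm:
  plan: "0 0 0 0.4 0 0 255;0 0 0 0.4 0 0 255;0 0 0 0.4 0 0 255;0 0 0 0.4 0 0 255;0 0 0 0.4 0 0 255;0 0 0 0.4 0 0 255;0 0 0 0.4 0 0 255;0 0 0 0.4 0 0 255;0 0 0 0.4 0 0 255;0 0 0 0 0 0 255"

```text
time_s: 9.93
position: [0.5805, 0.0515, 0.1533]
tool_rot: [[0.974, 0.228, 0.001], [0.228, -0.974, 0.0], [0.001, 0.0, -1.0]]
ft_force: [1.0, -0.3, 0.0]
grip_width: 0.0003
gripper_force: 0.0
```

Call:
jog_arm:
  plan: "0 0 0 0 0 -0.8 255;0 0 0 0 0 -1.2 255;0 0 0 0 0 -1.2 255;0 0 0 -1.2 0 -0.8 255;0 0 0 -1.2 0 0 255;0 0 0 -1.2 0 0 255;0 0 0 0 0 0 255;0 0 0 0 0 0 255;0 0 0 0 0 0 255"

```text
time_s: 10.68
position: [0.5451, 0.0432, 0.1938]
tool_rot: [[0.974, 0.228, 0.001], [0.228, -0.974, -0.0], [0.001, 0.0, -1.0]]
ft_force: [-0.1, 0.2, -0.6]
grip_width: 0.0
gripper_force: 0.0
```

```bash
python3 chk.py c3
```

```text
t 10.68 along -21.2 side 1.0 up 31.3 mm yaw 13.2 z [ 0.001 -0.    -1.   ] F [-0.1  0.2 -0.6]
scene [330.3, 203.5] 0.75
side [314.5, 202.1] 0.85
3514 ((566.9400634765625, 46.831336975097656), (114.59669494628906, 94.08464813232422), 13.165984153747559)
```

View pics/c3.png

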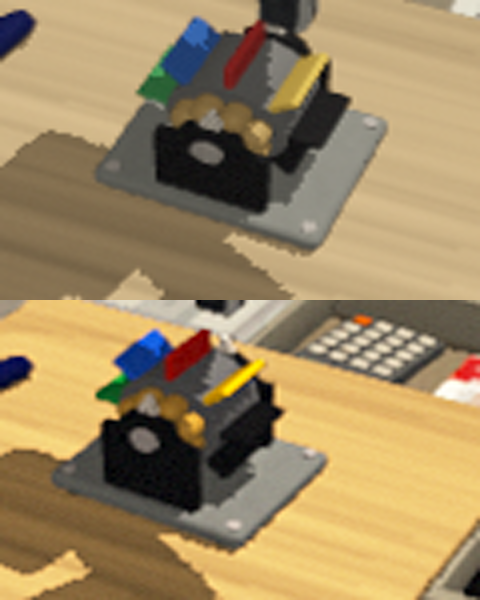

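Red is upright (crop 245,55) and yellow is next. I'll make the last stroke, then lift well clear.

Call:
jog_arm:
  plan: "0 0 0 0 0 1.2 255;0 0 0 0 0 1.2 255;0 0 0 0 0 1.1 255;0 0 0 0 0 0.5 255;0 0 0 0 0 0 255;0 0 0 0 0 0 255;0 0 0 0 0 0 255"

```text
time_s: 11.57
position: [0.5449, 0.0431, 0.154]
tool_rot: [[0.974, 0.228, 0.001], [0.228, -0.974, -0.0], [0.001, 0.0, -1.0]]
ft_force: [0.4, 0.1, 0.0]
grip_width: -0.0003
gripper_force: 0.0
```

Call:
jog_arm:
  plan: "0 0 0 0.4 0 0 255;0 0 0 0.4 0 0 255;0 0 0 0.4 0 0 255;0 0 0 0.4 0 0 255;0 0 0 0.4 0 0 255;0 0 0 0.4 0 0 255;0 0 0 0.4 0 0 255;0 0 0 0.4 0 0 255;0 0 0 0.4 0 0 255;0 0 0 0 0 0 255"

```text
time_s: 12.4
position: [0.5805, 0.0515, 0.1533]
tool_rot: [[0.974, 0.228, 0.001], [0.228, -0.974, 0.0], [0.001, 0.0, -1.0]]
ft_force: [-0.8, -0.2, -0.3]
grip_width: -0.0
gripper_force: 0.0
```

Call:
jog_arm:
  plan: "0 0 0 0 0 -0.8 255;0 0 0 0 0 -1.2 255;0 0 0 0 0 -1.2 255;0 0 0 0 0 -2 255;0 0 0 -2 0 -2 255;0 0 0 -2 0 -1 255;0 0 0 -2 0 0 255;0 0 0 0 0 0 255;0 0 0 0 0 0 255;0 0 0 0 0 0 255"

```text
time_s: 13.23
position: [0.5216, 0.0377, 0.2357]
tool_rot: [[0.974, 0.228, 0.001], [0.228, -0.974, 0.0], [0.001, 0.0, -1.0]]
ft_force: [0.1, 0.1, 0.1]
grip_width: 0.0003
gripper_force: 0.0
```

```bash
python3 chk.py c4
```

```text
t 13.23 along -45.3 side 1.0 up 73.2 mm yaw 13.2 z [ 0.001  0.    -1.   ] F [0.1 0.1 0.1]
scene [332.6, 206.0] 0.76
side [315.4, 201.7] 0.65
2888 ((566.4072875976562, 46.72581481933594), (116.1938247680664, 93.8905029296875), 13.19608211517334)
```

View pics/c4.png

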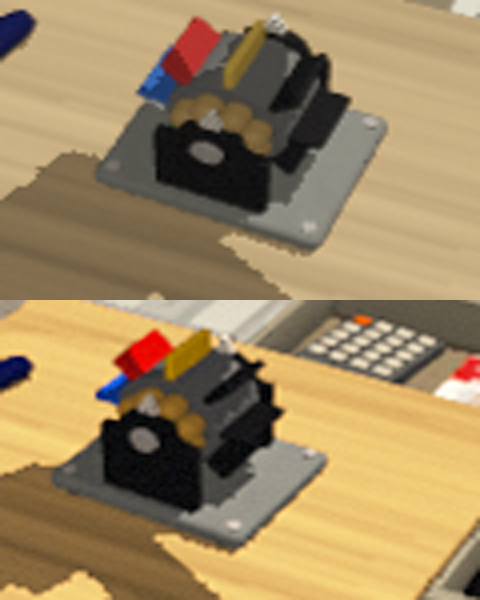

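Yellow stands upright (crop 245,55) in line with the white pointers, and red has gone over. The counter hasn't moved and the arm is clear, so I'm handing in.

```bash
python3 -c "
from rig import job
print(job.close_job())"
```

```text
the job is handed in; nothing more can be done
None
```

The counter is at its full-box mark and the job is handed in: four single-click strokes took it from white to yellow, the yellow rib stands upright in line with the pointers, and the counter did not measurably move; no verdict came back.

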